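# Load the bottle mixer with three bottles and hold its run paddle half way

### The job

One small green-capped bottle already stands in the mixer's tray: add two more of the small bottles from the bench, each lowered (not dropped) upright right into a well of its own, so that the tray holds exactly three; leave the third bench bottle standing where it is and everything else undisturbed. Then press the mixer's spring-loaded red paddle down half way, so that it is level and beside the green band, never down to its bottom stop, and finish while still holding it there with the gripper.

Things in the scene. Friction and masses are not known exactly. Their poses are not given: they have to be found in the camera images.
- mixer: white bench mixer, fixed, 138 (x) by 146 (y) mm, grey tray top 55 mm above the bench; origin: centre of its underside, x from the red paddle at its front to its back, z up. Four round wells in a square, 68 mm centre to centre, 47 mm in diameter, 20 mm deep. Beside the paddle, on +y, a white scale post 60 mm high with a green band at half travel
- well_0 (a point): centre of the floor of one well of the tray (front left seen from the paddle), 35 mm above the bench, 20 mm below the top of the tray
- well_1 (a point): centre of the floor of one well of the tray (front right), 35 mm above the bench, 20 mm below the top of the tray
- well_2 (a point): centre of the floor of one well of the tray (back left), 35 mm above the bench, 20 mm below the top of the tray
- well_3 (a point): centre of the floor of one well of the tray (back right), 35 mm above the bench, 20 mm below the top of the tray
- vial_a: small white bottle with a green screw cap, 36 mm in diameter and 70 mm tall with its cap, about 50 g; grip it round the straight lower body; origin at the centre of its underside, z up; at first standing on the bench in front of two tall fixed beige machines, whose fronts are at about x = 0.50: carry it round in front of them
- vial_b: small white bottle with a green screw cap, 36 mm in diameter and 70 mm tall with its cap, about 50 g; grip it round the straight lower body; origin at the centre of its underside, z up; at first standing on the bench in front of two tall fixed beige machines, whose fronts are at about x = 0.50: carry it round in front of them
- vial_c: small white bottle with a green screw cap, 36 mm in diameter and 70 mm tall with its cap, about 50 g; grip it round the straight lower body; origin at the centre of its underside, z up; at first standing on the bench in front of two tall fixed beige machines, whose fronts are at about x = 0.50: carry it round in front of them
- vial_d: small white bottle with a green screw cap, 36 mm in diameter and 70 mm tall with its cap, about 50 g; grip it round the straight lower body; origin at the centre of its underside, z up; at first already standing in a well of the tray
- run_paddle (a joint): angle of the sprung red paddle, rad: 0 released (tip raised 0.25 rad above level), 0.25 half way (level, beside the green band), 0.5 bottom stop; springs back when let go. Axle along the mixer's y, 52 mm in front of its origin, 32 mm above the bench. Pressed at the middle of the pad: 1.7 N to start, 6 N half way, 10 N at the stop
- paddle_pad (a point): middle of the top of the red paddle's pad, 70 mm from the axle; moves with it; the pad is 52 mm long, 58 mm wide and 8 mm thick, ribbed, and projects from the front of the mixer; from released to half way this point goes down about 17 mm, to the stop 35 mm
- wash_bottle: bystander: larger white bottle with a white cap, 52 mm in diameter, 115 mm tall, standing among the small bottles; origin at the centre of its underside
- amber_bottle: bystander: brown bottle with a black cap, 62 mm in diameter, 130 mm tall; origin at the centre of its underside
- red_pipette: bystander: lying pipette with a red button, 240 by 37 by 28 mm; origin at the centre of its underside, long axis x
- bench_timer: bystander: white bench timer, 66 by 66 by 18 mm; origin at the centre of its underside
Mind the look-alikes: they are no part of the job. Leave any blue look-alike of the vial_a alone.

How it is judged:
On the way, in this order (a step that is already met when the one before it is completed fails the run):
1. the tray holds exactly three small bottles, let go and at rest upright in wells; the last one stands on the bench (z of vial_d in the frame of mixer between 0.028 and 0.041 m and x of vial_d in the frame of mixer between -0.05 and 0.05 m and y of vial_d in the frame of mixer between -0.05 and 0.05 m and angle between vial_d's own z axis and vertical below 0.15 rad and linear speed of vial_d below 0.05 m/s and contact force between the fingers and vial_d below 0.3 N and (((z of vial_b in the frame of mixer between 0.028 and 0.041 m and x of vial_b in the frame of mixer between -0.05 and 0.05 m and y of vial_b in the frame of mixer between -0.05 and 0.05 m and angle between vial_b's own z axis and vertical below 0.15 rad and linear speed of vial_b below 0.05 m/s and contact force between the fingers and vial_b below 0.3 N) and (z of vial_c in the frame of mixer between 0.028 and 0.041 m and x of vial_c in the frame of mixer between -0.05 and 0.05 m and y of vial_c in the frame of mixer between -0.05 and 0.05 m and angle between vial_c's own z axis and vertical below 0.15 rad and linear speed of vial_c below 0.05 m/s and contact force between the fingers and vial_c below 0.3 N) and (height (world z) of vial_a below 0.01 m and angle between vial_a's own z axis and vertical below 0.12 rad and distance of vial_a from where it was at the start of the episode below 0.04 m)) or ((z of vial_a in the frame of mixer between 0.028 and 0.041 m and x of vial_a in the frame of mixer between -0.05 and 0.05 m and y of vial_a in the frame of mixer between -0.05 and 0.05 m and angle between vial_a's own z axis and vertical below 0.15 rad and linear speed of vial_a below 0.05 m/s and contact force between the fingers and vial_a below 0.3 N) and (z of vial_c in the frame of mixer between 0.028 and 0.041 m and x of vial_c in the frame of mixer between -0.05 and 0.05 m and y of vial_c in the frame of mixer between -0.05 and 0.05 m and angle between vial_c's own z axis and vertical below 0.15 rad and linear speed of vial_c below 0.05 m/s and contact force between the fingers and vial_c below 0.3 N) and (height (world z) of vial_b below 0.01 m and angle between vial_b's own z axis and vertical below 0.12 rad and distance of vial_b from where it was at the start of the episode below 0.04 m)) or ((z of vial_a in the frame of mixer between 0.028 and 0.041 m and x of vial_a in the frame of mixer between -0.05 and 0.05 m and y of vial_a in the frame of mixer between -0.05 and 0.05 m and angle between vial_a's own z axis and vertical below 0.15 rad and linear speed of vial_a below 0.05 m/s and contact force between the fingers and vial_a below 0.3 N) and (z of vial_b in the frame of mixer between 0.028 and 0.041 m and x of vial_b in the frame of mixer between -0.05 and 0.05 m and y of vial_b in the frame of mixer between -0.05 and 0.05 m and angle between vial_b's own z axis and vertical below 0.15 rad and linear speed of vial_b below 0.05 m/s and contact force between the fingers and vial_b below 0.3 N) and (height (world z) of vial_c below 0.01 m and angle between vial_c's own z axis and vertical below 0.12 rad and distance of vial_c from where it was at the start of the episode below 0.04 m)))), for 0.2 s.
2. the robot holds the paddle half way down (value of joint run_paddle between 0.16 and 0.34 rad and contact force between any of the fingers, the arm and run_paddle above 1.5 N), for 0.5 s.
At the end, for the whole second after the job is handed in: The robot presses the paddle with over 1.5 N, holding it at 0.16 to 0.34 rad (half way: 0.25). Exactly three small bottles stand in wells (foot within 6 mm of the well floor, tilt under 0.15 rad), untouched by the fingers; the fourth stands on the bench within 4 cm of its start (all of step 1 and all of step 2); the arm keeps its last pose, push and grip.
It fails at once if the paddle is pushed (nearly) to its bottom stop, beyond 0.45 rad (value of joint run_paddle above 0.45 rad).
It fails at once if another thing on the bench (large white bottle, brown bottle, pipette, timer) is shifted more than 4 cm or tipped over (distance of any of wash_bottle, amber_bottle, red_pipette, bench_timer from where it was at the start of the episode above 0.04 m or angle between any of wash_bottle, amber_bottle, bench_timer's own z axis and vertical above 0.5 rad).
It fails at once if a small bottle is dropped: let go over the tray while its foot is more than 20 mm above the tray's top ((z of vial_a in the frame of mixer above 0.075 m and contact force between the fingers and vial_a below 0.02 N and x of vial_a in the frame of mixer between -0.06 and 0.06 m and y of vial_a in the frame of mixer between -0.06 and 0.06 m) or (z of vial_b in the frame of mixer above 0.075 m and contact force between the fingers and vial_b below 0.02 N and x of vial_b in the frame of mixer between -0.06 and 0.06 m and y of vial_b in the frame of mixer between -0.06 and 0.06 m) or (z of vial_c in the frame of mixer above 0.075 m and contact force between the fingers and vial_c below 0.02 N and x of vial_c in the frame of mixer between -0.06 and 0.06 m and y of vial_c in the frame of mixer between -0.06 and 0.06 m)).
It also fails if it takes over 64 s, if anything falls off the work surface, if the arm or the gripper's body presses on something with over 40 N, if the wrist force passes 120 N, or if a joint passes its speed limit or range.

### The arm

A 6-joint arm with a two-finger parallel gripper is mounted at the origin on a cart in front of the work surface, level with it; the furniture and walls round the work are solid. World frame = base frame: x ahead of the robot, y to its left, z up, the work surface at z = 0. Lengths are in m, angles in rad, forces in N, time in s.
With the tool pointing down it reaches from about 0.225 to 0.875 m from the base axis. Payload 3.4 kg.
Tool frame: the origin (TCP) lies on the centre line of the jaws, within the pads' length; the fingertips stand 17 mm ahead of it and the grasp point (between the pads) lies 2 mm behind it (nose_length is the distance from the TCP to the fingertips, in m); z points along the fingers, y is the line along which they close (so a half turn about z gives the same grasp; the last joint's range is limited). The gripper opens to 85 mm and grips with 20 to 120 N. Pads are 22 mm wide; open, the fingers measure 114 mm over their backs; the gripper's body (76 mm by 85 mm) begins 54 mm behind the grasp point. The pads swing forward as they close: fully open they stand 13 mm farther back than shut.
Start: joints at [1.081, 0.276, 1.505, -0, 1.361, -0.121], TCP at [0.207, 0.536, 0.248] pointing down, gripper open.
Joint ranges: [-2.89, 2.89], [-0.75, 2.08], [0.22, 2.7], [-1.18, 4.32], [0.11, 2.71], [-2.7, 2.7]. Speed limits (rad/s): [2.57, 2.57, 3.14, 3.14, 3.14, 3.14].

### API

Orientations are given as a unit quaternion [w, x, y, z].
In Python, from rig import get_state, get_image, sign_off, find_in, place_of, nose_length gives the robot as it stands.
- The arm moves only by the tool apply_moves, never from a script. Its argument "deltas" is one flat list of numbers, 5 for each row, row after row: the finger opening in mm, from 0 to 85.4, then the shift along the tool's x, y, z in mm, then the turn about the tool's z in degrees. A call has 1 to 12 rows; each row is the pose to reach, as a shift and turn from the pose commanded when the call began, along the tool's axes at that moment; what a row does not reach only later rows make up. A row lasts 1/12 s, in which the tool goes at most 41.7 mm and 7.16 degrees, less where a joint would pass 70% of its speed; a pose out of reach is approached as far as the arm can. A call with a gripper value outside its range is refused whole. The fingers move at their own pace and stop on an object; "squeeze" is the grip in N (left out, the last holds). Time passes only in rows, so rows that repeat a pose let the fingers close. It gives the time, the measured TCP pose, the force, the opening and the grip force at its end, in the units of the state.
- get_state(): the state, without advancing time (a new reading comes with each control period).
- get_image(name): name is "scene" or "top"; returns a dict with "frame" (480x640x3 uint8, red, green, blue), "K" (3x3 intrinsics, pixels), "position" and "orientation" of the camera in the world. Camera axes: x right, y down, z forward; pixel columns grow to the right and rows downward; lengths in m; the calibration is good to about 2 mm. A picture is of the moment at which its call begins. There is no depth.
- sign_off(): hands the job in; it is judged then, once.
Trained networks look in a picture, given as the dict that the camera call returned (one of the last four; its "shot" number tells which), for a name from the list of things; names that differ only in an ending like _2 or _b are one class to them, and where a whole thing is asked for, a point or a joint stands for the part that bears it (a point fixed in the world has none). Each returns a list of dicts, best first, with "score" (0 to 1); they miss things now and then, are a little off and sometimes report something else, mostly with a low value. They report only what shows in the picture. A call takes as long as a camera call. They do not tell look-alikes from the thing itself.
- find_in(query, picture): "point" ([column, row] in pixels, amid what is visible of it).
- place_of(query, picture): "point" ([column, row] in pixels: a listed point, or the origin of a listed thing).
The state is a dict: "clock": time; "qpos": joint angles; "qd": joint speeds; "effort": joint torques, N m; "position": TCP position; "ee_rot": TCP orientation; "contact_force": force on the tool from outside, world axes, zero at the start; "moment": the same for the moment, N m; "width": finger opening in m; "gripper_force": force on a finger pad.
Only numpy, scipy, OpenCV 4.12 (cv2) and the standard library are available. Lean on these libraries where they do the work, as an engineer would, in place of code of your own. Each camera call takes 0.05 s, during which the arm holds its last target. There are 200 camera calls.

## Working session

There is one attempt and no reset: what is moved stays moved. The work goes in short steps, Python scripts to look and compute and a tool call to move; the robot and the scene stay as the last step left them, time stands still between calls to the robot, and variables do not carry over. Pictures are saved under pics/ and viewed, at most 12 in all, crops included, and the job is handed in when it is done.

Besides the shell and the picture viewer there is one more tool, called after "Call:" as name(argument=value, ...), one argument or row to a line, values as JSON. apply_moves: Moves the arm, as the interface text tells. Its arguments: {"type":"object","properties":{"deltas":{"type":"array"},"squeeze":{"type":"number"}},"required":["deltas"]}

```bash
mkdir -p pics; cat > h.py <<'E'
import numpy as np, cv2
from scipy.spatial.transform import Rotation as R
from rig import *
def quat(q): return R.from_quat([q[1],q[2],q[3],q[0]])
def ray(im,p):
    d=np.linalg.inv(np.array(im["K"]))@np.array([p[0],p[1],1.]); return np.array(im["position"]),quat(im["orientation"]).apply(d)
def at_z(im,p,z):
    o,d=ray(im,p); return (o+d*(z-o[2])/d[2])
def proj(im,P):
    c=quat(im["orientation"]).inv().apply(np.array(P)-np.array(im["position"])); u=np.array(im["K"])@c.T if c.ndim==1 else (np.array(im["K"])@c.T); return (u[:2]/u[2]).T
def save(im,n): cv2.imwrite(f"pics/{n}.png",cv2.cvtColor(im["frame"],cv2.COLOR_RGB2BGR))
E
python3 - <<'E'
from h import *
s=get_state();print(s["position"],s["ee_rot"],s["width"],nose_length)
for n in("scene","top"):
    im=get_image(n);save(im,n+"0");print(n,im["position"],im["orientation"],im["K"][0])
    for q,z in(("vial_a",0),("wash_bottle",0),("mixer",0),("well_0",.035),("well_1",.035),("well_2",.035),("well_3",.035),("paddle_pad",.05),("amber_bottle",0),("bench_timer",0),("red_pipette",0)):
        for d in place_of(q,im)[:6]: print(q,round(d["score"],2),np.round(d["point"]),np.round(at_z(im,d["point"],z),3)[:2])
E
```

```text
[0.2070415  0.5358763  0.24743175] [-2.79913728e-04  1.83344346e-01  9.83048306e-01 -8.94518416e-04] 0.08527314111513386 0.017
scene [-0.70554887  0.84669041  0.83160677] [ 0.24528163 -0.38672269  0.7581939  -0.46413845] [550.74348692   0.         325.43593109]
vial_a 0.88 [217. 319.] [0.429 0.398]
vial_a 0.83 [244. 310.] [0.423 0.32 ]
vial_a 0.8 [313. 284.] [0.423 0.101]
vial_a 0.57 [387. 226.] [ 0.588 -0.327]
vial_a 0.54 [275. 296.] [0.436 0.218]
wash_bottle 0.91 [342. 273.] [ 0.425 -0.006]
mixer 0.71 [397. 235.] [ 0.513 -0.304]
well_0 0.88 [386. 227.] [ 0.53 -0.27]
well_0 0.82 [414. 222.] [ 0.499 -0.37 ]
well_0 0.7 [400. 220.] [ 0.546 -0.346]
well_0 0.66 [403. 234.] [ 0.457 -0.279]
well_0 0.16 [245. 313.] [0.362 0.347]
well_1 0.88 [386. 227.] [ 0.53 -0.27]
well_1 0.82 [414. 222.] [ 0.499 -0.37 ]
well_1 0.7 [400. 220.] [ 0.546 -0.346]
well_1 0.66 [403. 234.] [ 0.457 -0.279]
well_1 0.16 [245. 313.] [0.362 0.347]
well_2 0.88 [386. 227.] [ 0.53 -0.27]
well_2 0.82 [414. 222.] [ 0.499 -0.37 ]
well_2 0.7 [400. 220.] [ 0.546 -0.346]
well_2 0.66 [403. 234.] [ 0.457 -0.279]
well_2 0.16 [245
[... 917 characters left out ...]
_1 0.89 [419. 260.] [ 0.473 -0.355]
well_1 0.71 [399. 259.] [ 0.476 -0.282]
well_1 0.71 [408. 235.] [ 0.562 -0.318]
well_2 0.96 [395. 243.] [ 0.532 -0.272]
well_2 0.89 [419. 260.] [ 0.473 -0.355]
well_2 0.71 [399. 259.] [ 0.476 -0.282]
well_2 0.71 [408. 235.] [ 0.562 -0.318]
well_3 0.96 [395. 243.] [ 0.532 -0.272]
well_3 0.89 [419. 260.] [ 0.473 -0.355]
well_3 0.71 [399. 259.] [ 0.476 -0.282]
well_3 0.71 [408. 235.] [ 0.562 -0.318]
paddle_pad 0.89 [417. 280.] [ 0.402 -0.341]
paddle_pad 0.64 [392. 244.] [ 0.526 -0.256]
paddle_pad 0.3 [418. 264.] [ 0.457 -0.345]
amber_bottle 0.87 [364. 199.] [ 0.702 -0.167]
bench_timer 0.81 [177. 268.] [0.453 0.507]
red_pipette 0.94 [480. 262.] [ 0.464 -0.583]
```

```bash
python3 - <<'E'
import cv2
a=cv2.imread("pics/top0.png")[180:310,160:460];b=cv2.imread("pics/scene0.png")[170:380,140:470]
a=cv2.resize(a,(750,325),interpolation=cv2.INTER_CUBIC);cv2.imwrite("pics/ta.png",a)
cv2.imwrite("pics/sa.png",cv2.resize(b,(792,504),interpolation=cv2.INTER_CUBIC))
E
```

```text
(no output)
```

View pics/ta.png

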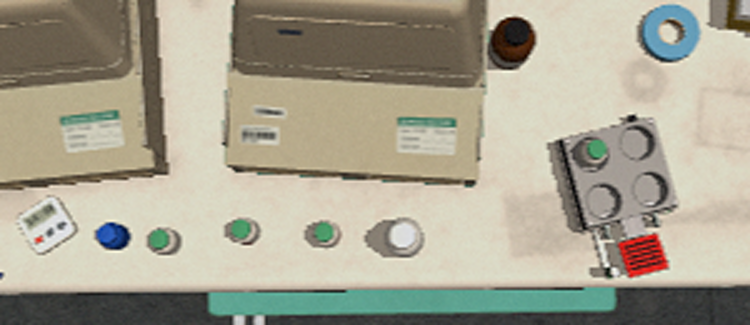

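View pics/sa.png

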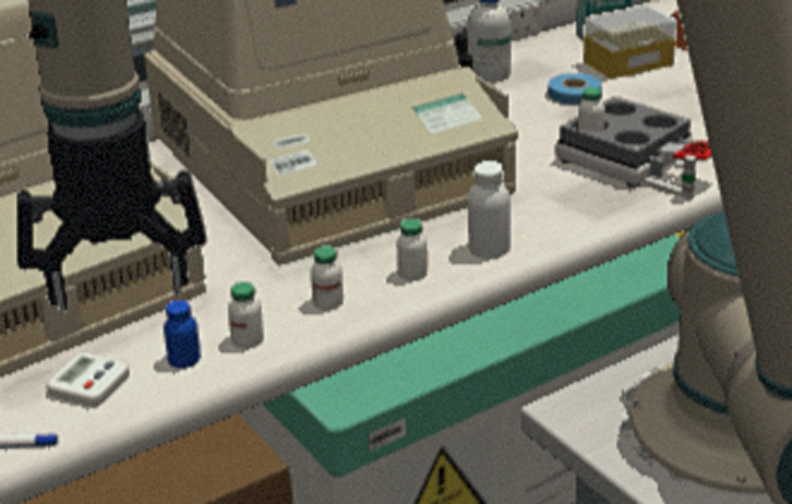

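The candidates in the top view are three green-capped bottles at about (225,276), (256,272) and (289,273), and a blue look-alike at (205,274). The large white bottle is at (320,273) and the seated vial at (398,240). I'll take the green ones at y≈0.10 and y≈0.22, and leave the one at y≈0.32 next to the blue bottle. Next I'll fit the mixer pose and check it in a close crop.

```bash
cat >> h.py <<'E'
M=[[-.034,.034,.035],[-.034,-.034,.035],[.034,.034,.035],[.034,-.034,.035],[-.120,0,.051],[0,0,0]]
def mx(p,q): # mixer-> world
    c,s=np.cos(p[2]),np.sin(p[2]); q=np.atleast_2d(q).astype(float); return np.c_[p[0]+c*q[:,0]-s*q[:,1],p[1]+s*q[:,0]+c*q[:,1],q[:,2]]
E
python3 - <<'E'
from h import *
from scipy.optimize import least_squares
obs=[];vi=[];last={}
for k in range(3):
  for n in("scene","top"):
    im=get_image(n);last[n]=im
    for q in("well_0","paddle_pad","mixer"):
        for d in place_of(q,im)[:4 if q=="well_0" else 1]:
            if d["score"]>.3: obs.append((n,q,d["point"]))
    for d in place_of("vial_a",im): 
        if d["score"]>.3: vi.append((n,*np.round(at_z(im,d["point"],0)[:2],3)))
    for d in place_of("wash_bottle",im)[:1]: vi.append((n,'wash',*np.round(at_z(im,d["point"],0)[:2],3)))
print(*vi,sep="\n")
def res(p):
    o=[]
    for n,q,pt in obs:
        idx=[0,1,2,3] if q=="well_0" else [4] if q=="paddle_pad" else [5]
        P=proj(last[n],mx(p,np.array(M)[idx])); e=P-np.array(pt); o+=list(e[np.argmin((e**2).sum(1))])
    return o
best=min((least_squares(res,[.51,-.31,y],loss="soft_l1",f_scale=1.5) for y in(-.1,.1,.25,.4)),key=lambda r:r.cost)
p=best.x;print(p,best.cost,len(obs));print(np.round(np.array(res(p)).reshape(-1,2),1)[-14:].tolist(),[o[:2] for o in obs[-14:]])
np.save("p.npy",p)
for n in last:
    im=last[n];f=6;c=np.round(proj(im,mx(p,[[-.03,0,.05]])[0]));u=(c-[55,45]).astype(int)
    g=cv2.resize(cv2.cvtColor(im["frame"],cv2.COLOR_RGB2BGR)[u[1]:u[1]+90,u[0]:u[0]+110],None,fx=f,fy=f,interpolation=cv2.INTER_CUBIC)
    cv2.imwrite(f"pics/raw_{n}.png",g)
    T=np.linspace(0,2*np.pi,60)
    def dr(Q,col): cv2.polylines(g,[np.int32((proj(im,mx(p,Q))-u+.5)*f-.5)],True,col,1)
    for w in M[:4]: dr(np.c_[w[0]+.0235*np.cos(T),w[1]+.0235*np.sin(T),0*T+.055],(255,0,255))
    ca,sa=np.cos(.25),np.sin(.25)
    dr([[-.052-r*ca,y,.036+r*sa] for r,y in((.044,.029),(.044,-.029),(.096,-.029),(.096,.029))],(255,255,0))
    cv2.imwrite(f"pics/ov_{n}.png",g)
a=cv2.imread("pics/ov_top.png");cv2.imwrite("pics/ov.png",np.vstack([cv2.resize(a,(366,300)),cv2.resize(cv2.imread("pics/ov_scene.png"),(366,300))]))
E
```

```text
('scene', np.float64(0.415), np.float64(0.324))
('scene', np.float64(0.448), np.float64(0.22))
('scene', np.float64(0.43), np.float64(0.403))
('scene', np.float64(0.442), np.float64(0.09))
('scene', 'wash', np.float64(0.413), np.float64(0.004))
('top', np.float64(0.543), np.float64(-0.274))
('top', np.float64(0.429), np.float64(0.404))
('top', np.float64(0.417), np.float64(0.325))
('top', np.float64(0.421), np.float64(0.109))
('top', np.float64(0.437), np.float64(0.212))
('top', 'wash', np.float64(0.436), np.float64(-0.002))
('scene', np.float64(0.415), np.float64(0.322))
('scene', np.float64(0.428), np.float64(0.226))
('scene', np.float64(0.432), np.float64(0.402))
('scene', np.float64(0.591), np.float64(-0.332))
('scene', np.float64(0.417), np.float64(0.11))
('scene', 'wash', np.float64(0.417), np.float64(0.001))
('top', np.float64(0.548), np.float64(-0.289))
('top', np.float64(0.432), np.float64(0.4))
('top', np.float64(0.421), np.float64(0.324))
('top', np.float64(0.427), np.float64(0.211))
('top', np.float64(0.418), np.float64(0.11))
('top', np.float64(0.391), np.float64(-0.356)
[... 425 characters left out ...]
), np.float64(0.219))
('top', np.float64(0.424), np.float64(0.397))
('top', np.float64(0.547), np.float64(-0.279))
('top', 'wash', np.float64(0.435), np.float64(0.002))
[ 0.50966283 -0.30853176  0.2740975 ] 67.36231157386919 36
[[-0.0, -0.1], [-1.3, 0.1], [-0.7, 1.6], [-1.9, -1.0], [-0.6, -1.0], [1.8, 0.2], [1.5, 3.6], [-0.1, -0.1], [-0.9, -3.1], [1.6, 1.0], [-1.9, -0.4], [0.2, 1.7], [-2.2, 2.2], [2.4, -0.3]] [('top', 'paddle_pad'), ('top', 'mixer'), ('scene', 'well_0'), ('scene', 'well_0'), ('scene', 'well_0'), ('scene', 'well_0'), ('scene', 'paddle_pad'), ('scene', 'mixer'), ('top', 'well_0'), ('top', 'well_0'), ('top', 'well_0'), ('top', 'well_0'), ('top', 'paddle_pad'), ('top', 'mixer')]
```

View pics/ov_top.png

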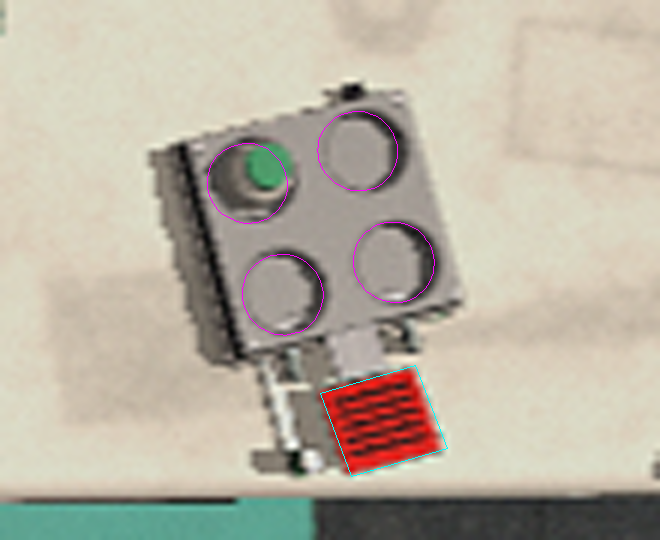

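View pics/ov_scene.png

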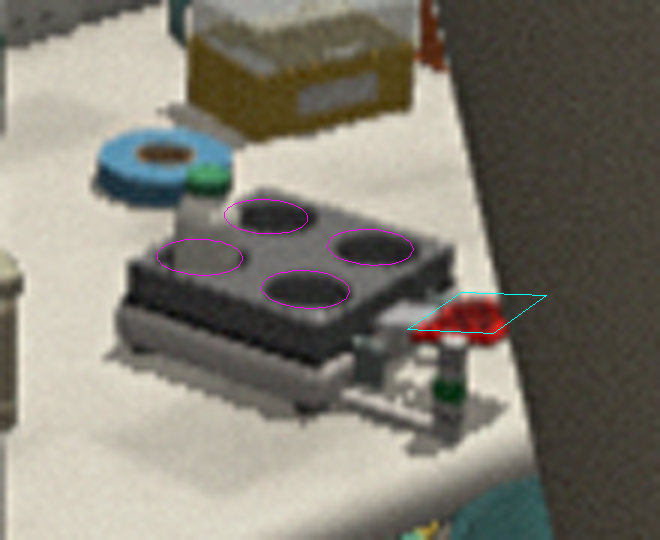

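```bash
cat >> h.py <<'E'
def caps(im,z=.063):
    h=cv2.cvtColor(im["frame"],cv2.COLOR_RGB2HSV); m=cv2.inRange(h,(60,110,50),(85,255,255))
    n,_,st,c=cv2.connectedComponentsWithStats(m)
    return [(int(st[i][4]),np.round(c[i],1).tolist(),np.round(at_z(im,c[i],z)[:2],4).tolist()) for i in range(1,n) if 15<st[i][4]<300]
def to_tool(s,target): return np.round(quat(s["ee_rot"]).inv().apply(np.array(target)-s["position"])*1000,1)
E
python3 - <<'E'
from h import *
for n in("scene","top"):
    print(n,*caps(get_image(n)),sep="\n")
s=get_state()
p=np.load("p.npy")-[0.0005,.0015,0]
np.save("p2.npy",p)
print(mx(p,M),to_tool(s,[.424,.106,.248]),s["qpos"])
E
```

```text
scene
(112, [120.9, 109.7], [2.6209, -0.0392])
(193, [76.4, 116.5], [2.6202, 0.2106])
(32, [386.0, 208.3], [0.5987, -0.3283])
(37, [310.8, 264.1], [0.4312, 0.0994])
(42, [274.8, 275.6], [0.4372, 0.214])
(45, [240.7, 291.1], [0.4225, 0.3261])
(140, [404.2, 303.2], [0.1267, 0.0237])
(165, [376.6, 316.7], [0.1234, 0.1165])
(21, [334.1, 318.0], [0.1796, 0.202])
(23, [323.8, 324.5], [0.1729, 0.2372])
(184, [333.6, 335.2], [0.1256, 0.2432])
(24, [309.1, 332.5], [0.1675, 0.2826])
(66, [260.1, 343.5], [0.1994, 0.3942])
(197, [296.1, 353.2], [0.1224, 0.3475])
(53, [273.9, 351.6], [0.1562, 0.3839])
(149, [295.2, 412.1], [-0.0249, 0.4444])
(36, [296.7, 439.1], [-0.0823, 0.4779])
(41, [297.7, 449.0], [-0.1023, 0.4887])
(20, [296.1, 458.0], [-0.1172, 0.5017])
top
(36, [398.0, 239.1], [0.5427, -0.2769])
(38, [255.9, 271.1], [0.4357, 0.2164])
(33, [289.5, 272.4], [0.4301, 0.1012])
(36, [223.3, 275.2], [0.4225, 0.3279])
[[ 0.46722899 -0.28650404  0.035     ]
 [ 0.48563511 -0.3519656   0.035     ]
 [ 0.53269055 -0.26809792  0.035     ]
 [ 0.55109667 -0.33355948  0.035     ]
 [ 0.39364245 -0.34251315  0.051     ]
 [ 0.50916283 -0.31003176  0.        ]] [-3.573e+02 -3.233e+02  3.000e-01] [ 1.08098749e+00  2.75912523e-01  1.50492955e+00  6.73474886e-06
  1.36069700e+00 -1.21014650e-01]
```

```bash
python3 - <<'E'
from h import *
s=get_state()
print(to_tool(s,[.4305,.1003,.248]),to_tool(s,[.4305,.1003,.110]))
E
```

```text
[-3.654e+02 -3.263e+02  3.000e-01] [-365.4 -326.3  138.3]
```

Call:
apply_moves(
  deltas=[65,-30.5,-27.2,0,-2,65,-61,-54.4,0,-4,65,-91.5,-81.6,0,-6,65,-122,-108.8,0,-8,65,-152.3,-136,0,-10,65,-182.7,-163.2,0,-12,65,-213,-190.4,0,-14,65,-243.6,-217.6,0,-16,65,-274,-244.8,0,-18,65,-304.5,-272,0,-20,65,-335,-299.2,0,-21,65,-365.4,-326.3,0,-21],
)

```text
clock: 4.1
position: [0.431, 0.0983, 0.2487]
ee_rot: [0.001, 0.001, 1.0, 0.0]
contact_force: [0.9, 0.7, -0.8]
width: 0.0649
gripper_force: 0.0
```

```bash
python3 - <<'E'
from h import *
s=get_state();r=quat(s["ee_rot"]).as_matrix()
print(s["position"],r.round(3),to_tool(s,[.4305,.1003,.040]),s["width"],s["qpos"].round(2) if hasattr(s["qpos"],'round') else s["qpos"])
E
```

```text
[0.4310087  0.09833628 0.24867888] [[-1.     0.002  0.001]
 [ 0.002  1.     0.   ]
 [-0.001  0.    -1.   ]] [  0.7   1.9 208.7] 0.06492238441378012 [ 0.07  0.07  1.76  0.    1.3  -1.5 ]
```

Call:
apply_moves(
  deltas=[65,0,0,40,0,65,0,0,80,0,65,0,0,120,0,65,0,0,150,0,65,0,0,175,0,65,0,0,192,0,65,0,0,203,0,65,0,0,208,0,65,0,0,208,0],
)

```text
clock: 4.85
position: [0.4299, 0.1002, 0.0395]
ee_rot: [-0.001, 0.001, 1.0, -0.0]
contact_force: [-0.7, -0.5, 0.2]
width: 0.065
gripper_force: 0.0
```

```bash
python3 - <<'E'
from h import *
im=get_image("scene");g=cv2.cvtColor(im["frame"],cv2.COLOR_RGB2BGR)[215:315,260:370]
cv2.imwrite("pics/g1.png",cv2.resize(g,None,fx=6,fy=6,interpolation=cv2.INTER_CUBIC))
E
```

```text
(no output)
```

View pics/g1.png

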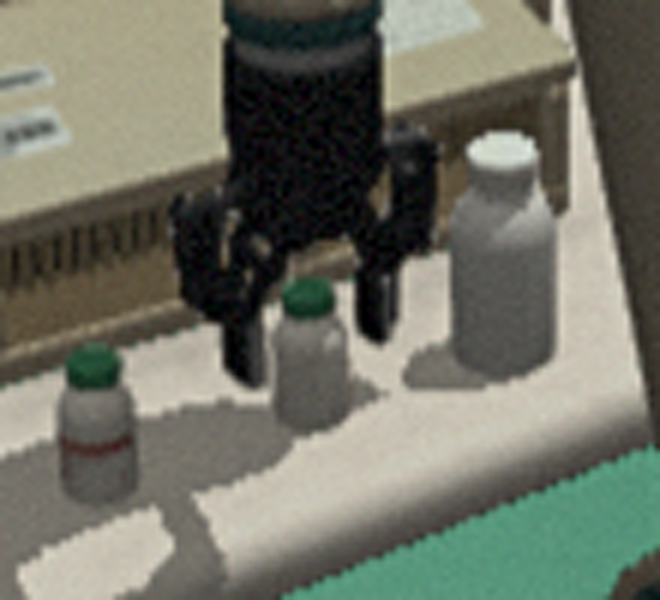

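The crop shows the fingers straddling the first green-capped vial, with the tips at about (301,278) and (323,272) and the vial at (312,279) in full-image pixels. It has no blue on it, and the wash bottle is clear. Closing now.

Call:
apply_moves(
  deltas=[45,0,0,0,0,30,0,0,0,0,25,0,0,0,0,25,0,0,0,0,25,0,0,0,0,25,0,0,0,0,25,0,0,0,0],
  squeeze=30,
)

```text
clock: 5.48
position: [0.4313, 0.1005, 0.0414]
ee_rot: [0.001, 0.001, 1.0, 0.0]
contact_force: [-0.5, 0.8, 6.7]
width: 0.0346
gripper_force: 29.7
```

Call:
apply_moves(
  deltas=[25,0,0,-15,0,25,0,0,-40,0,25,0,0,-80,0,25,0,0,-120,0,25,0,0,-160,0,25,-2,-20,-190,-1,25,-5,-55,-208,-3,25,-9,-95,-208,-5,25,-13,-135,-208,-7,25,-17,-175,-208,-9,25,-21,-215,-208,-10,25,-24,-250,-208,-11],
)

```text
clock: 6.48
position: [0.4536, -0.1523, 0.2486]
ee_rot: [0.0, -0.095, 0.995, -0.001]
contact_force: [0.3, -0.2, -0.4]
width: 0.0344
gripper_force: 30.2
```

Call:
apply_moves(
  deltas=[25,-2.5,-37,0,-2,25,-5,-74,0,-3,25,-8,-105,0,-4,25,-10.5,-126,0,-4.7,25,-12.7,-136.8,0,-4.7,25,-12.7,-136.8,0,-4.7,25,-12.7,-136.8,0,-4.7],
)

```text
clock: 7.07
position: [0.4917, -0.281, 0.2479]
ee_rot: [-0.0, -0.135, 0.991, 0.001]
contact_force: [0.3, -0.1, -0.1]
width: 0.034
gripper_force: 30.2
```

Call:
apply_moves(
  deltas=[25,13,1,0,0,25,26,2,0,0,25,26,2,30,0,25,26,2,60,0,25,26,2,90,0,25,26,2,105,0,25,26,2,110,0,25,26,2,110,0,25,26,2,110,0],
)

```text
clock: 7.82
position: [0.4665, -0.2867, 0.1394]
ee_rot: [0.0, -0.136, 0.991, -0.001]
contact_force: [0.3, 0.1, 0.4]
width: 0.0342
gripper_force: 30.2
```

```bash
python3 - <<'E'
from h import *
a=[]
for k in range(4): s=get_state();a.append(s["position"]);im=get_image("scene")
im2=get_image("top")
print(np.mean(a,0),to_tool(s,[.4672,-.2865,.075]))
p=np.load("p2.npy")
o=[]
for im,z in((im,.138),(im2,.055)):
    f=6;c=np.round(proj(im,mx(p,[[-.03,0,.08]])[0]));u=(c-[40,50]).astype(int)
    g=cv2.resize(cv2.cvtColor(im["frame"],cv2.COLOR_RGB2BGR)[u[1]:u[1]+90,u[0]:u[0]+66],None,fx=f,fy=f,interpolation=cv2.INTER_CUBIC)
    T=np.linspace(0,2*np.pi,60)
    for w in M[:4]: cv2.polylines(g,[np.int32((proj(im,mx(p,np.c_[w[0]+.0235*np.cos(T),w[1]+.0235*np.sin(T),0*T+.055]))-u+.5)*f)],True,(255,0,255),1)
    w=M[0];cv2.polylines(g,[np.int32((proj(im,mx(p,np.c_[w[0]+.018*np.cos(T),w[1]+.018*np.sin(T),0*T+.098]))-u+.5)*f)],True,(0,255,255),1)
    o.append(g)
cv2.imwrite("pics/pl1.png",np.hstack(o))
E
```

```text
[ 0.4670231  -0.28709016  0.13986798] [ 0.  1. 65.]
```

View pics/pl1.png

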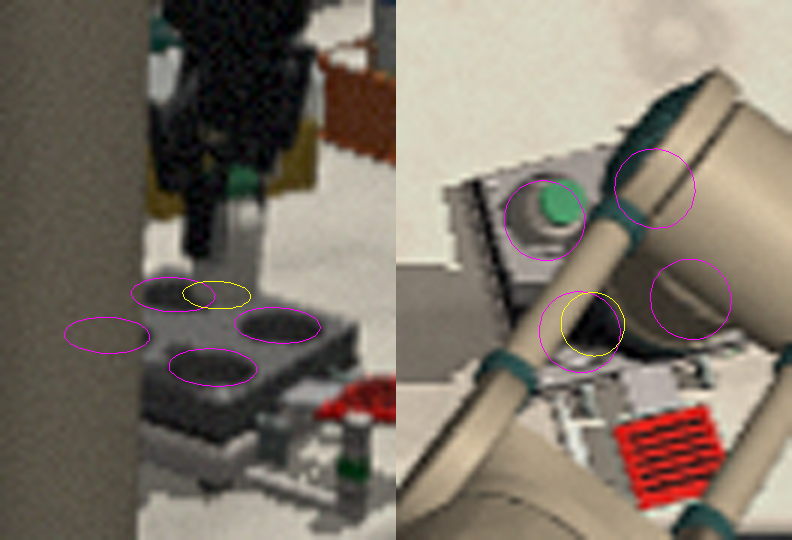

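```bash
python3 - <<'E'
from h import *
im=get_image("scene")
for c in caps(im,.163):
    if c[1][0]>340 and c[1][1]<260: print(c)
g=cv2.cvtColor(im["frame"],cv2.COLOR_RGB2BGR)
s=get_state()["position"]
for P in ([*s[:2],.163],[*s[:2],.10],[*s[:2],.14]): 
    q=proj(im,P); print(q); cv2.circle(g,tuple(np.int32(np.round(q*16))),8,(0,0,255),-1,shift=4)
x,y=np.int32(q); cv2.imwrite("pics/c.png",cv2.resize(g[y-35:y+35,x-35:x+35],None,fx=8,fy=8,interpolation=cv2.INTER_NEAREST))
E
```

```text
(17, [407.5, 195.8], [0.4622, -0.2941])
[404.8522811  195.87541504]
[403.83660413 214.06258572]
[404.47767516 202.58327826]
```

View pics/c.png

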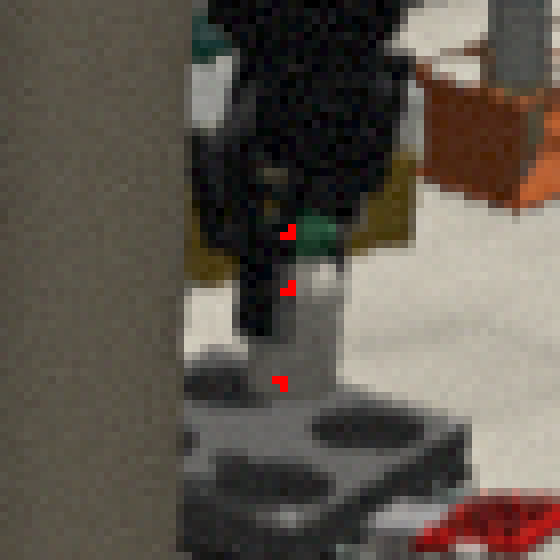

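The vial sits about 1.3 px (4 mm) right of its predicted place, with its centre at crop column 293 against a predicted 283. The front-left well ring matches the picture. I'll correct by half of that, lower it closer and look again.

Call:
apply_moves(
  deltas=[25,-1,0.5,12,0,25,-2.3,0.9,26,0,25,-2.3,0.9,34,0,25,-2.3,0.9,34,0],
)

```text
clock: 8.45
position: [0.4676, -0.2845, 0.1028]
ee_rot: [-0.001, -0.136, 0.991, 0.001]
contact_force: [-1.0, 0.1, -0.5]
width: 0.0344
gripper_force: 30.2
```

```bash
python3 - <<'E'
from h import *
im=get_image("scene");p=np.load("p2.npy")
f=8;u=np.int32(proj(im,mx(p,[M[0]])[0]))-[40,45]
g=cv2.resize(cv2.cvtColor(im["frame"],cv2.COLOR_RGB2BGR)[u[1]:u[1]+70,u[0]:u[0]+75],None,fx=f,fy=f,interpolation=cv2.INTER_CUBIC)
T=np.linspace(0,2*np.pi,60);s=get_state()["position"];print(s)
for c,r,z,col in((mx(p,[M[0]])[0],.0235,.055,(255,0,255)),(mx(p,[M[1]])[0],.0235,.055,(255,0,255)),(s,.018,s[2]-.0395,(0,255,255))):
    cv2.polylines(g,[np.int32((proj(im,np.c_[c[0]+r*np.cos(T),c[1]+r*np.sin(T),0*T+z])-u+.5)*f)],True,col,1)
cv2.imwrite("pics/c2.png",g)
E
```

```text
[ 0.468142   -0.28495007  0.10365012]
```

View pics/c2.png

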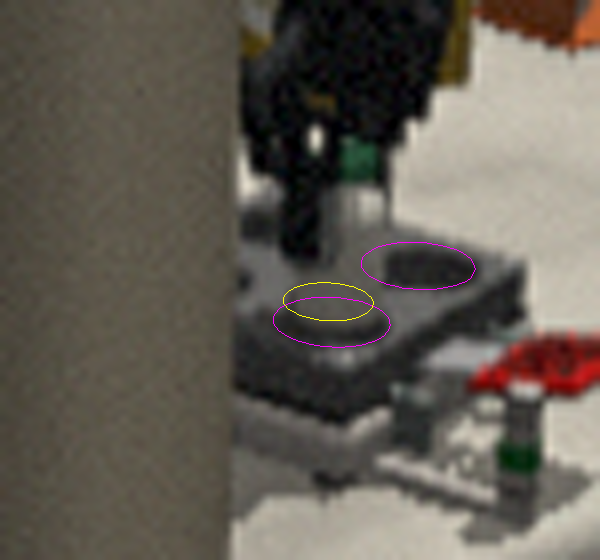

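Call:
apply_moves(
  deltas=[25,-1.2,0.7,0,0,25,-1.2,0.7,5,0,25,-1.2,0.7,10,0,25,-1.2,0.7,14,0,25,-1.2,0.7,18,0,25,-1.2,0.7,18,0],
)

```text
clock: 9.0
position: [0.469, -0.2839, 0.0853]
ee_rot: [-0.001, -0.135, 0.991, 0.001]
contact_force: [-0.3, 0.7, -0.7]
width: 0.0341
gripper_force: 30.2
```

Call:
apply_moves(
  deltas=[25,0,0,3,0,25,0,0,6,0,25,0,0,8,0,25,0,0,8,0],
)

```text
clock: 9.33
position: [0.4693, -0.2841, 0.0778]
ee_rot: [-0.0, -0.135, 0.991, 0.0]
contact_force: [-0.6, -0.1, -0.7]
width: 0.0343
gripper_force: 30.2
```

Call:
apply_moves(
  deltas=[25,0,0,1,0,25,0,0,2,0,25,0,0,2,0],
)

```text
clock: 9.58
position: [0.4697, -0.2844, 0.0765]
ee_rot: [0.0, -0.135, 0.991, -0.0]
contact_force: [0.4, -0.4, 0.4]
width: 0.0344
gripper_force: 30.3
```

Call:
apply_moves(
  deltas=[25,0,0,1,0,25,0,0,2,0,25,0,0,2,0],
)

```text
clock: 9.83
position: [0.4697, -0.2844, 0.0763]
ee_rot: [0.0, -0.135, 0.991, -0.0]
contact_force: [-2.5, 2.1, 13.0]
width: 0.0346
gripper_force: 31.3
```

Call:
apply_moves(
  deltas=[25,0,0,-1.5,0,40,0,0,-1.5,0,46,0,0,-1.5,0,52,0,0,-1.5,0,56,0,0,-1.5,0,56,0,0,-1.5,0,56,0,0,-20,0,56,0,0,-50,0,56,0,0,-90,0,56,0,0,-130,0,56,0,0,-172,0,56,0,0,-172,0],
)

```text
clock: 10.83
position: [0.4732, -0.2871, 0.2549]
ee_rot: [0.006, -0.135, 0.991, -0.006]
contact_force: [1.4, -1.2, 1.0]
width: 0.0558
gripper_force: 0.0
```

```bash
python3 - <<'E'
from h import *
s=get_state()
print(s["position"],to_tool(s,[.4365,.215,.248]))
for n in("scene","top"):
    im=get_image(n)
    for c in caps(im,.063)+caps(im,.098):
        if c[2][0]>.35 and c[2][0]<.7: print(n,c)
E
```

```text
[ 0.47316271 -0.28706006  0.25489476] [-99.4 493.5   1.3]
scene (23, [403.7, 214.2], [0.5257, -0.3432])
scene (40, [275.0, 275.5], [0.4374, 0.2134])
scene (43, [240.7, 290.8], [0.4236, 0.3256])
scene (23, [403.7, 214.2], [0.4696, -0.289])
scene (40, [275.0, 275.5], [0.3854, 0.2423])
scene (43, [240.7, 290.8], [0.3722, 0.3493])
top (37, [398.1, 239.2], [0.5424, -0.2771])
top (16, [404.0, 260.5], [0.4675, -0.2951])
top (38, [255.9, 271.1], [0.4357, 0.2164])
top (36, [223.3, 275.2], [0.4225, 0.3279])
top (37, [398.1, 239.2], [0.5372, -0.2711])
top (16, [404.0, 260.5], [0.464, -0.2887])
top (38, [255.9, 271.1], [0.4329, 0.2111])
top (36, [223.3, 275.2], [0.42, 0.3201])
```

Call:
apply_moves(
  deltas=[65,-8,40,0,1,65,-16.5,80,0,2,65,-25,121,0,4,65,-33.3,161,0,6,65,-41.7,202,0,8,65,-50,242,0,10,65,-58.4,283,0,12,65,-67,323,0,14,65,-75,364,0,15.5,65,-83.5,404,0,15.5,65,-92,445,0,15.5,65,-98,475,0,15.5],
)

```text
clock: 11.93
position: [0.4345, 0.2023, 0.2441]
ee_rot: [-0.002, -0.001, 1.0, 0.0]
contact_force: [0.9, 1.0, 0.1]
width: 0.0652
gripper_force: 0.0
```

Call:
apply_moves(
  deltas=[65,0,0,0,0,65,0,0,0,0,65,0,0,0,0],
)

```text
clock: 12.18
position: [0.4356, 0.1989, 0.2447]
ee_rot: [-0.002, -0.001, 1.0, -0.001]
contact_force: [0.0, -0.9, -0.2]
width: 0.0653
gripper_force: 0.0
```

```bash
python3 - <<'E'
from h import *
p=[]
for k in range(4): s=get_state();p.append(s["position"]);get_image("top")
s["position"]=np.mean(p,0);print(s["position"],quat(s["ee_rot"]).as_matrix().round(3),to_tool(s,[.4365,.215,.040]))
E
```

```text
[0.43600651 0.19848924 0.24519814] [[-1.     0.001 -0.001]
 [ 0.001  1.    -0.001]
 [ 0.001 -0.001 -1.   ]] [ -0.7  16.7 205.2]
```

Call:
apply_moves(
  deltas=[65,0,10,30,0,65,-0.5,16.5,70,0,65,-0.5,16.5,110,0,65,-0.5,16.5,145,0,65,-0.5,16.5,172,0,65,-0.5,16.5,190,0,65,-0.5,16.5,200,0,65,-0.5,16.5,205,0,65,-0.5,16.5,205,0,50,-0.5,16.5,205,0,35,-0.5,16.5,205,0,25,-0.5,16.5,205,0],
)

```text
clock: 13.38
position: [0.4379, 0.2162, 0.0426]
ee_rot: [0.001, -0.001, 1.0, 0.0]
contact_force: [-0.4, -1.1, 2.1]
width: 0.0336
gripper_force: 29.6
```

Call:
apply_moves(
  deltas=[25,0,0,0,0,25,0,0,0,0,25,0,0,0,0,25,0,0,0,0],
  squeeze=30,
)

```text
clock: 13.72
position: [0.4379, 0.2162, 0.0425]
ee_rot: [0.001, -0.001, 1.0, 0.0]
contact_force: [-0.3, -0.7, 5.8]
width: 0.0338
gripper_force: 30.1
```

Call:
apply_moves(
  deltas=[25,0,0,-15,0,25,0,0,-40,0,25,0,0,-80,0,25,0,0,-120,0,25,0,0,-160,0,25,-2,-20,-190,0,25,-5,-55,-210,0,25,-9,-95,-210,0,25,-13,-135,-210,0,25,-16,-175,-210,0,25,-20,-215,-210,0,25,-24,-255,-210,0],
)

```text
clock: 14.72
position: [0.4608, -0.0404, 0.2517]
ee_rot: [0.001, -0.001, 1.0, 0.0]
contact_force: [0.7, -0.7, -0.9]
width: 0.0335
gripper_force: 30.3
```

Call:
apply_moves(
  deltas=[25,-3,-40,0,7,25,-7,-80,0,14,25,-11,-120,0,21,25,-14,-160,0,28,25,-17,-200,0,35,25,-20,-235,0,42,25,-23,-265,0,49,25,-25,-290,0,56,25,-27,-305,0,63,25,-27,-309.6,0,70,25,-27,-309.6,0,74.3,25,-27,-309.6,0,74.3],
)

```text
clock: 15.72
position: [0.4884, -0.3488, 0.2509]
ee_rot: [-0.0, 0.604, 0.797, 0.0]
contact_force: [-0.8, 0.2, -0.6]
width: 0.0332
gripper_force: 30.3
```

```bash
cat > chk.py <<'E'
from h import *
p=[]
for k in range(3): s=get_state();p.append(s["position"]);im=get_image("scene")
s["position"]=np.mean(p,0);print(s["position"],s["ee_rot"],to_tool(s,[.4877,-.3496,.0765]))
P=np.load("p2.npy");f=8;u=np.int32(proj(im,mx(P,[M[1]])[0]))-[40,50]
g=cv2.resize(cv2.cvtColor(im["frame"],cv2.COLOR_RGB2BGR)[u[1]:u[1]+70,u[0]:u[0]+75],None,fx=f,fy=f,interpolation=cv2.INTER_CUBIC)
T=np.linspace(0,2*np.pi,60);s=s["position"]
for c,r,z,col in((mx(P,[M[3]])[0],.0235,.055,(255,0,255)),(mx(P,[M[1]])[0],.0235,.055,(255,0,255)),(s,.018,s[2]-.0410,(0,255,255))):
    cv2.polylines(g,[np.int32((proj(im,np.c_[c[0]+r*np.cos(T),c[1]+r*np.sin(T),0*T+z])-u+.5)*f)],True,col,1)
cv2.imwrite("pics/c3.png",g)
E
python3 chk.py
```

```text
[ 0.48845764 -0.34846215  0.25105946] [-1.83781211e-04  6.02569982e-01  7.98066014e-01  1.42411321e-04] [ -1.   -1.  174.6]
```

Call:
apply_moves(
  deltas=[25,-1,-1,30,0,25,-1,-1,65,0,25,-1,-1,100,0,25,-1,-1,122,0,25,-1,-1,134,0,25,-1,-1,139,0,25,-1,-1,139,0,25,-1,-1,139,0],
)

```text
clock: 16.53
position: [0.4885, -0.3498, 0.1131]
ee_rot: [0.001, 0.603, 0.798, 0.0]
contact_force: [0.1, -0.4, -0.2]
width: 0.0339
gripper_force: 30.3
```

```bash
python3 chk.py
```

```text
[ 0.48870453 -0.35009791  0.11350056] [ 1.51721931e-03  6.03183826e-01  7.97600754e-01 -8.72088550e-05] [ 0.8 -0.9 37. ]
```

View pics/c3.png

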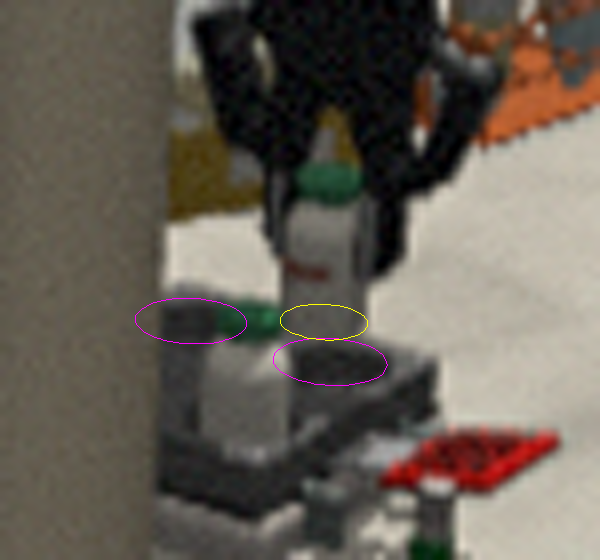

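The vial (columns 283–368) matches its prediction, and it sits about 1 px left of the front-right well ring. I'll shift it about 2.5 mm and lower it, watching the force.

Call:
apply_moves(
  deltas=[25,-0.4,-2.6,3,0,25,-0.4,-2.6,8,0,25,-0.4,-2.6,13,0,25,-0.4,-2.6,18,0,25,-0.4,-2.6,23,0,25,-0.4,-2.6,26,0,25,-0.4,-2.6,26,0],
)

```text
clock: 17.27
position: [0.485, -0.3503, 0.0851]
ee_rot: [-0.001, 0.603, 0.797, 0.0]
contact_force: [0.2, 0.4, -0.2]
width: 0.0338
gripper_force: 30.3
```

Call:
apply_moves(
  deltas=[25,0,0,3,0,25,0,0,6,0,25,0,0,7,0,25,0,0,7,0],
)

```text
clock: 17.6
position: [0.4854, -0.3506, 0.0789]
ee_rot: [-0.0, 0.603, 0.797, 0.0]
contact_force: [-0.3, 0.5, -0.3]
width: 0.0336
gripper_force: 30.3
```

Call:
apply_moves(
  deltas=[25,0,0,1,0,25,0,0,2,0,25,0,0,2,0],
)

```text
clock: 17.85
position: [0.4857, -0.3509, 0.0776]
ee_rot: [0.0, 0.603, 0.797, 0.0]
contact_force: [-0.5, 0.1, 1.1]
width: 0.0335
gripper_force: 30.4
```

Call:
apply_moves(
  deltas=[25,0,0,1,0,25,0,0,1.5,0,25,0,0,1.5,0],
)

```text
clock: 18.1
position: [0.4858, -0.351, 0.0775]
ee_rot: [0.001, 0.603, 0.797, -0.0]
contact_force: [-2.3, 1.4, 9.5]
width: 0.0337
gripper_force: 31.2
```

Touched down. Release gently and rise.

Call:
apply_moves(
  deltas=[25,0,0,-1.5,0,40,0,0,-1.5,0,46,0,0,-1.5,0,52,0,0,-1.5,0,58,0,0,-1.5,0,58,0,0,-1.5,0,58,0,0,-20,0,58,0,0,-50,0,58,0,0,-90,0,58,0,0,-120,0,58,0,0,-120,0,58,0,0,-120,0],
)

```text
clock: 19.1
position: [0.4865, -0.3516, 0.1979]
ee_rot: [0.002, 0.603, 0.797, -0.0]
contact_force: [0.2, 0.1, -0.1]
width: 0.0581
gripper_force: 0.0
```

```bash
python3 - <<'E'
from h import *
p=[]
P=np.load("p2.npy")
for k in range(3): s=get_state();p.append(s["position"]);im=get_image("scene")
s["position"]=np.mean(p,0)
t=mx(P,[[-.122,0,.19]])[0];print(s["position"],t,to_tool(s,t))
t2=get_image("top");print([c for c in caps(t2,.098) if c[1][0]>350],[c for c in caps(im,.098) if c[1][0]>370 and c[1][1]<260],caps(t2)[-2:])
for d in place_of("paddle_pad",t2)[:1]: print(d,at_z(t2,d["point"],.049))
a=[]
for i in(im,t2):
    u=np.int32(proj(i,mx(P,[M[0]])[0]))-[25,40]
    a.append(cv2.resize(cv2.cvtColor(i["frame"],cv2.COLOR_RGB2BGR)[u[1]:u[1]+75,u[0]:u[0]+60],None,fx=6,fy=6,interpolation=cv2.INTER_CUBIC))
cv2.imwrite("pics/d.png",np.hstack(a))
E
```

```text
[ 0.48564215 -0.35084794  0.19623009] [ 0.39171711 -0.3430545   0.19      ] [ 33.  -88.3   6.4]
[(37, [398.1, 239.2], [0.5372, -0.2711]), (38, [403.2, 259.0], [0.4691, -0.2862]), (256, [360.8, 299.3], [0.3355, -0.1396])] [(19, [414.0, 207.9], [0.4865, -0.3504]), (20, [403.8, 214.4], [0.4687, -0.2885])] [(256, [360.8, 299.3], [0.336, -0.1424]), (18, [5.2, 444.2], [-0.1157, 1.016])]
{'point': [409.4, 235.1], 'score': 0.55} [ 0.55862331 -0.31993611  0.049     ]
```

View pics/d.png

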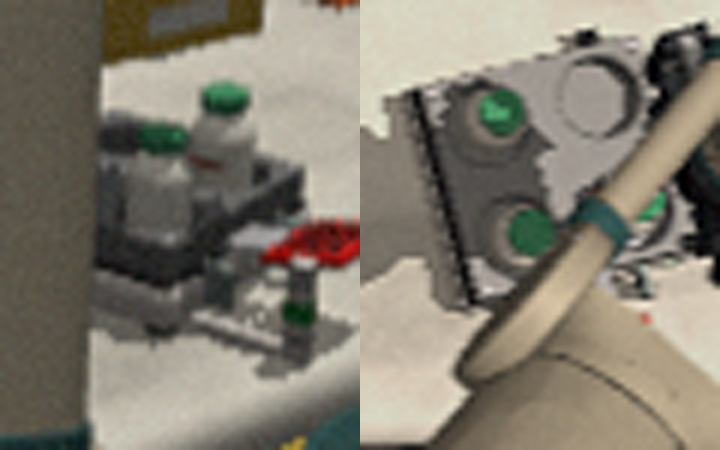

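Call:
apply_moves(
  deltas=[30,8,-20,0,6,0,16,-44,0,13,0,24,-68,0,20,0,31,-84,0,27,0,33,-88.3,0,34,0,33,-88.3,0,41,0,33,-88.3,0,48,0,33,-88.3,0,55,0,33,-88.3,0,62,0,33,-88.3,0,69,0,33,-88.3,0,76,0,33,-88.3,0,83],
)

```text
clock: 20.35
position: [0.3912, -0.3425, 0.1945]
ee_rot: [-0.001, 0.981, 0.194, -0.001]
contact_force: [0.9, -0.7, -0.6]
width: -0.0001
gripper_force: 0.0
```

Call:
apply_moves(
  deltas=[0,0,0,20,7,0,0,0,50,7,0,0,0,80,7,0,0,0,100,7,0,0,0,110,7,0,0,0,112,7,0,0,0,112,7],
)

```text
clock: 20.93
position: [0.3914, -0.3428, 0.0831]
ee_rot: [-0.001, 0.991, 0.137, -0.0]
contact_force: [-0.1, -0.3, 0.0]
width: 0.0001
gripper_force: 0.0
```

```bash
cat > pd.py <<'E'
from h import *
import sys
P=np.load("p2.npy");s=get_state();R0=quat(s["ee_rot"]).as_matrix()
d=np.array(s["position"])-[P[0],P[1],0];c,sn=np.cos(P[2]),np.sin(P[2])
print(s["clock"],"mixer-frame TCP",c*d[0]+sn*d[1],-sn*d[0]+c*d[1],d[2],np.degrees(np.arctan2(R0[1,1],R0[0,1])),s["width"],s["contact_force"])
if len(sys.argv)>1:
    im=get_image("scene");u=np.int32(proj(im,mx(P,[[-.12,0,.05]])[0]))-[55,45]
    cv2.imwrite("pics/"+sys.argv[1]+".png",cv2.resize(cv2.cvtColor(im["frame"],cv2.COLOR_RGB2BGR)[u[1]:u[1]+75,u[0]:u[0]+90],None,fx=7,fy=7,interpolation=cv2.INTER_CUBIC))
E
python3 pd.py
```

```text
20.9333 mixer-frame TCP -0.12220277989606534 0.0002750734175759953 0.08310331798323665 -74.2331124901373 9.242879781794699e-05 [-0.11046283 -0.31313741  0.04688052]
```

Approach the paddle by force.

Call:
apply_moves(
  deltas=[0,0,0,4,0,0,0,0,8,0,0,0,0,12,0,0,0,0,14,0,0,0,0,16,0,0,0,0,16,0],
)

```text
clock: 21.43
position: [0.3917, -0.3434, 0.0679]
ee_rot: [0.0, 0.991, 0.137, 0.0]
contact_force: [-1.0, -1.5, 2.1]
width: -0.0003
gripper_force: 1.0
```

Call:
apply_moves(
  deltas=[0,0,0,2,0,0,0,0,4,0,0,0,0,6,0,0,0,0,8,0,0,0,0,10,0,0,0,0,10,0],
)

```text
clock: 21.93
position: [0.3914, -0.3432, 0.0575]
ee_rot: [0.0, 0.991, 0.137, -0.0]
contact_force: [-2.1, -1.5, 4.8]
width: 0.0003
gripper_force: 2.0
```

Call:
apply_moves(
  deltas=[0,0,0,2,0,0,0,0,4,0,0,0,0,6,0,0,0,0,6,0,0,0,0,6,0,0,0,0,6,0,0,0,0,6,0,0,0,0,6,0,0,0,0,6,0],
)

```text
clock: 22.68
position: [0.3913, -0.3432, 0.052]
ee_rot: [0.0, 0.991, 0.137, -0.0]
contact_force: [-4.0, -1.8, 7.5]
width: -0.0005
gripper_force: 3.2
```

```bash
for i in 1 2 3 4; do python3 pd.py z1;done
```

```text
22.6833 mixer-frame TCP -0.12245113515182682 -1.0467221747093025e-05 0.051950127157543026 -74.21559596089895 -0.0005483698040631713 [-3.96865378 -1.82190335  7.49408065]
22.7333 mixer-frame TCP -0.12246574421719335 -1.3070886951543903e-06 0.05193812248565502 -74.21518363664092 8.461848049178036e-05 [-3.67222463 -2.6645343   5.71069708]
22.7833 mixer-frame TCP -0.12248497021081395 6.456690216052885e-06 0.05192921862741519 -74.21658077068327 0.0004605107893887291 [-3.2445645  -0.66668796  6.38527277]
22.8333 mixer-frame TCP -0.12247144855365868 -1.9265883995686628e-05 0.05190662414470631 -74.21635507393054 -0.00013746031430389373 [-3.56146626 -1.6255953   5.55342145]
```

View pics/z1.png

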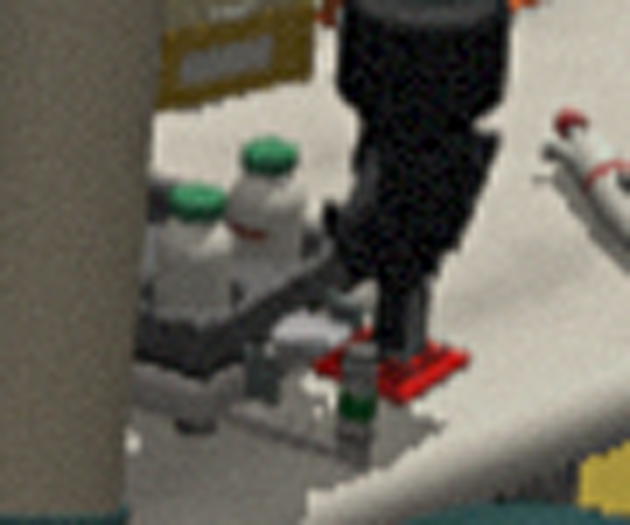

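The paddle is level beside the green band at about 6 N. All three seated bottles are upright, two of them visible in this view. Handing in.

```bash
python3 -c "
from rig import *
print(sign_off())"
```

```text
the job is handed in; nothing more can be done
None
```

I put two more bottles into the tray for three in all, left the third on the bench, and handed in with the gripper still holding the red paddle about half way down at roughly 6 N; no verdict came back.

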